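# Rotate the stock in a row of finish tins

## Robot

A 6-joint arm with a two-finger parallel gripper is mounted at the origin on the work surface. World frame = base frame: x ahead of the robot, y to its left, z up, the work surface at z = 0. Lengths are in m, angles in rad, forces in N, time in s.
With the tool pointing down it reaches from about 0.4 to 0.825 m from the base axis. Payload 7 kg.
Tool frame: the origin (TCP) lies between the finger pads; the fingertips stand 8 mm ahead of it and the grasp point (between the pads) lies 11 mm behind it (arm.finger_overhang is the distance from the TCP to the fingertips, in m); z points along the fingers, y is the line along which they close (so a half turn about z gives the same grasp; the last joint's range is limited). The gripper opens to 88 mm and grips with 3 to 60 N. Pads are 19 mm wide; open, the fingers measure 130 mm over their backs; the gripper's body (78 mm by 193 mm) begins 47 mm behind the grasp point.
Start: joints at [1.593, 0.359, 0.012, 0, -1.224, -0.288], TCP at [0.177, 0.651, 0.235] pointing down, gripper open.
Joint ranges: [-3.07, 3.07], [-1.43, 2.12], [-1.02, 1.25], [-3.03, 1.67], [-3.05, -0], [-3.03, 3.03]. Speed limits (rad/s): [2.39, 2.39, 3.01, 3.14, 3.14, 3.14].

## Interface

Orientations are given as [roll, pitch, yaw] about the fixed x, y, z axes, in that order (R = Rz(yaw) Ry(pitch) Rx(roll)).
In Python, from station import arm gives the robot as it stands.
- The arm moves only by the tool move_arm, never from a script. Its argument "rows" is text: rows parted by semicolons, each of 7 numbers parted by spaces: the turn, a rotation vector about the tool's x, y, z in degrees, then the shift along the tool's x, y, z in m, then the finger opening in m, from 0 to 0.0876. A call has 1 to 8 rows; each row shifts and turns the commanded pose from where the row before left it, along the tool's axes as they then stand; what a row does not reach is not made up. A row lasts 1/8 s, in which the tool goes at most 62.5 mm and 10.7 degrees, less where a joint would pass 70% of its speed; a pose out of reach is approached as far as the arm can. A call is refused whole if a number of a shift passes 0.0625 or a number of a turn 10.7, either way. A call with a gripper value outside its range is refused whole. The fingers move at their own pace and stop on an object; "squeeze" is the grip in N (left out, the last holds). Time passes only in rows, so rows that do not move let the fingers close. It gives the time, the measured TCP pose, the force, the opening and the grip force at its end, in the units of the state.
- arm.get_state(): the state, without advancing time (a new reading comes with each control period).
- arm.grab_frame(name): name is "scene" or "top"; returns (picture, depth): 400x640x3 uint8, blue, green, red; 400x640 float32, m along the optical axis (not along the pixel's ray), 0 where there is no reading.
- arm.camera_model(name): a dict with "mtx" (3x3 intrinsics, pixels), "k1" (the pictures are not rectified: a ray, as slopes to the right and down, at radius r is drawn at 1 + k1 r^2 times it, then the intrinsics apply), "camera_from_world" (4x4, takes a point from world to camera coordinates). Camera axes: x right, y down, z forward; pixel columns grow to the right and rows downward; lengths in m; the calibration is good to about 2 mm. A picture is of the moment at which its call begins. camera_model takes no time and is no camera call.
- arm.job_done(): hands the job in; it is judged then, once.
The state is a dict: "t": time; "q": joint angles; "qd": joint speeds; "joint_efforts": joint torques, N m; "eef_pos": TCP position; "ee_rot": TCP orientation; "force": force on the tool from outside, world axes, zero at the start; "moment": the same for the moment, N m; "width": finger opening in m; "gripper_force": force on a finger pad.
Only numpy, scipy, OpenCV 4.12 (cv2) and the standard library are available. Lean on these libraries where they do the work, as an engineer would, in place of code of your own. Each camera call takes 0.05 s, during which the arm holds its last target. There are 200 camera calls.

## Task

Restock the green row so that the oldest tins are used first: pull the two older green tins (yellow dots) forward, in the order they stand, until the first rests against the front end of their tray (the end nearer the robot) and the second is against it; only then stand the new green tin (no dot) behind them in the same tray, up against the second. Keep these three tins upright, set the new one down rather than dropping it, and leave the red tins where they are.

Things in the scene. Friction and masses are not known exactly. Their poses are not given: they have to be found in the camera images.
- green_tray: Low plywood tray, green end boards, fixed to the bench, open on top. Inside 206 mm long (x) by 68 mm wide (y); floor 4 mm thick, walls 6 mm thick all round, their tops 22 mm above the bench. Origin: centre of its underside; x runs along the row from front end (nearer the robot) to back, z up. Inner end faces at x = -103 mm (front) and +103 mm. Left or right of the red tray, turned a little.
- green_old_front: Tin of wood finish, a cylinder 60 mm in diameter and 80 mm tall, about 0.33 kg (it varies), bare metal rims, green band and lid with a yellow dot on the lid (older stock). Origin: centre of its underside, z up along its axis. It starts in the green tray, the nearer of the two to the front end, 22 to 38 mm short of it.
- green_old_rear: Tin of wood finish, a cylinder 60 mm in diameter and 80 mm tall, about 0.33 kg (it varies), bare metal rims, green band and lid with a yellow dot on the lid (older stock). Origin: centre of its underside, z up along its axis. It starts in the green tray behind the other one, with a gap of 3 to 27 mm between the two and at least 36 mm free behind it.
- green_new: Tin of wood finish, a cylinder 60 mm in diameter and 80 mm tall, about 0.33 kg (it varies), bare metal rims, green band and lid, no dot (new stock). Origin: centre of its underside, z up along its axis. It starts on the bench to one side of the trays.
- red_tray: Low plywood tray, red end boards, fixed to the bench, open on top. Inside 206 mm long (x) by 68 mm wide (y); floor 4 mm thick, walls 6 mm thick all round, their tops 22 mm above the bench. Origin: centre of its underside; x runs along the row from front end (nearer the robot) to back, z up. Not part of the job.
- red_old_front: Tin of wood finish, a cylinder 60 mm in diameter and 80 mm tall, about 0.33 kg (it varies), bare metal rims, red band and lid with a yellow dot on the lid (older stock). Origin: centre of its underside, z up along its axis. In the red tray; leave it alone.
- red_old_rear: Tin of wood finish, a cylinder 60 mm in diameter and 80 mm tall, about 0.33 kg (it varies), bare metal rims, red band and lid with a yellow dot on the lid (older stock). Origin: centre of its underside, z up along its axis. In the red tray; leave it alone.
- red_new: Tin of wood finish, a cylinder 60 mm in diameter and 80 mm tall, about 0.33 kg (it varies), bare metal rims, red band and lid, no dot (new stock). Origin: centre of its underside, z up along its axis. On the bench on the other side of the trays from the new green tin; leave it alone.
There are look-alikes about, which are no part of the job. What is shaped like the green_new but orange is not meant.

How it is judged:
By the outcome, as a careful person would: the job done as asked, in the order asked, and still so for the second after the job is handed in, with the robot touching nothing.
It also fails if it takes over 54 s, if anything falls off the work surface, if the arm or the gripper's body presses on something with over 40 N, if the wrist force passes 120 N, or if a joint passes its speed limit or range.

## Working session

There is one attempt and no reset: what is moved stays moved. The work goes in short steps, Python scripts to look and compute and a tool call to move; the robot and the scene stay as the last step left them, time stands still between calls to the robot, and variables do not carry over. Pictures are saved under pics/ and viewed, at most 10 in all, crops included, and the job is handed in when it is done.

Besides the shell and the picture viewer there is one more tool, called after ">>>" by a JSON object that holds its "api" and its "payload", one argument or row to a line. move_arm: Moves the arm, as the interface text tells. Its arguments: {"type":"object","properties":{"rows":{"type":"string"},"squeeze":{"type":"number"}},"required":["rows"]}

```bash
mkdir -p pics; ls; cat > h.py <<'E'
import numpy as np,cv2
from station import arm
def world(name,depth,m=None):
    m=m or arm.camera_model(name);K=np.array(m["mtx"]);k=m["k1"];T=np.linalg.inv(np.array(m["camera_from_world"]))
    v,u=np.mgrid[0:depth.shape[0],0:depth.shape[1]].astype(float)
    p=cv2.undistortPoints(np.stack([u.ravel(),v.ravel()],1)[:,None],K,np.array([k,0,0,0.]))[:,0]
    z=depth.ravel();P=np.c_[p*z[:,None],z]
    return (P@T[:3,:3].T+T[:3,3]).reshape(*depth.shape,3)
E
python3 - <<'E'
from h import *
s=arm.get_state();print(s)
for n in("scene","top"):
    im,d=arm.grab_frame(n);cv2.imwrite(f"pics/{n}0.png",im);np.save(n+"0.npy",d)
    m=arm.camera_model(n);print(n,m)
E
```

```text
pics
{'t': 0.0, 'q': array([ 1.59308665e+00,  3.59368403e-01,  1.10374127e-02, -3.43733428e-04,
       -1.22411586e+00, -2.88105719e-01]), 'qd': array([ 0.00030964,  0.00032784, -0.00016869, -0.00202306, -0.00046097,
        0.00088632]), 'joint_efforts': array([-2.20297239e-03, -5.82724464e+01,  2.93053633e+01,  6.99750736e+00,
        6.80579193e-03, -1.65612096e-04]), 'eef_pos': array([0.17721885, 0.65080878, 0.23362646]), 'ee_rot': array([ 3.13991834e+00, -1.59206234e-04, -2.65932318e-01]), 'force': array([ 0.2567212 , -0.29259781,  0.71008909]), 'moment': array([-0.03079817,  0.01566086,  0.017177  ]), 'gripper_force': 0.0, 'width': 0.08729643251689381}
scene {'mtx': array([[507.94661561,   0.        , 314.22611226],
       [  0.        , 507.94661561, 195.97139799],
       [  0.        ,   0.        ,   1.        ]]), 'k1': 0.006566318746917717, 'camera_from_world': array([[ 0.7881176 ,  0.61517304,  0.02080324, -0.41073322],
       [ 0.44475707, -0.54577712, -0.71015385, -0.17658198],
       [-0.42551357,  0.56893714, -0.70373911,  1.39603839],
       [ 0.        ,  0.        ,  0.        ,  1.        ]])}
top {'mtx': array([[507.28489158,   0.        , 316.87663631],
       [  0.        , 507.28489158, 208.00227115],
       [  0.        ,   0.        ,   1.        ]]), 'k1': -0.10151498693881612, 'camera_from_world': array([[-0.01022159, -0.99983013,  0.0153371 , -0.00462547],
       [-0.99529616,  0.00869514, -0.09648812,  0.50764543],
       [ 0.09633837, -0.01625122, -0.99521596,  1.26511805],
       [ 0.        ,  0.        ,  0.        ,  1.        ]])}
```

View pics/top0.png

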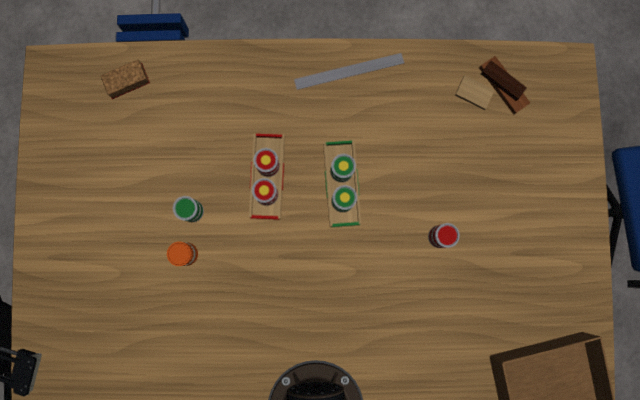

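View pics/scene0.png

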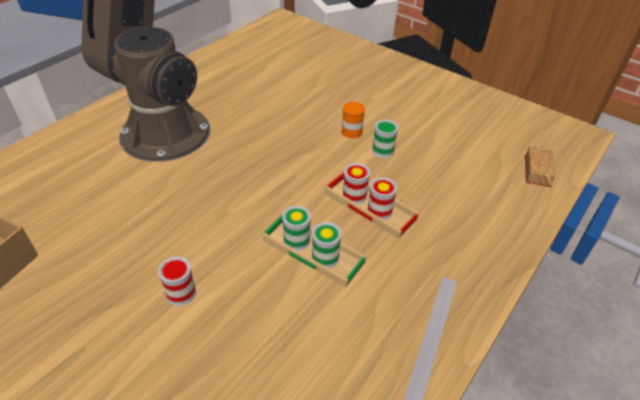

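The top view shows the green tray at (342,184) with dotted green tins at (345,198) front and (343,166) rear. The red tray is at (267,177). The candidates for the new tin are plain green at (187,209), orange at (182,254) and red at (446,236). The one at (187,209) fits because it is green with no dot. I'll confirm that with a crop and measure.

```bash
python3 - <<'E'
from h import *
im=cv2.imread("pics/top0.png")
c=np.hstack([cv2.resize(im[125:240,225:385],None,fx=3,fy=3,interpolation=2),cv2.resize(im[190:275,150:215],(264,345),interpolation=2)])
cv2.imwrite("pics/crop0.png",c)
for n in("top","scene"):
    im=cv2.imread(f"pics/{n}0.png");W=world(n,np.load(n+"0.npy"));hsv=cv2.cvtColor(im,cv2.COLOR_BGR2HSV)
    H,S,V=[hsv[...,i].astype(int) for i in range(3)]
    top=(W[...,2]>.073)&(W[...,2]<.09)&(W[...,0]>.2)&(W[...,0]<.9)
    print(n)
    nb,l,st,ce=cv2.connectedComponentsWithStats(top.astype(np.uint8))
    for i in range(1,nb):
        if st[i,4]<40: continue
        P=W[l==i]; (cx,cy),r=cv2.minEnclosingCircle(P[:,:2].astype(np.float32)); print(ce[i].round(),st[i,4],'mean',P.mean(0).round(4),'circ',round(cx,4),round(cy,4),round(r,4),'medhsv',np.median(hsv[l==i],0))
    # tray walls
    for nm,hm in(("green",(H>45)&(H<90)),("red",(H<8)|(H>172))):
        g=hm&(S>100)&(W[...,2]<.03)&(W[...,2]>.002)
        nb,l,st,ce=cv2.connectedComponentsWithStats(g.astype(np.uint8))
        for i in range(1,nb):
            if st[i,4]>25:
                P=W[l==i];(b,sz,a)=cv2.minAreaRect((P[:,:2]*1000).astype(np.float32));print(nm,ce[i].round(),st[i,4],np.round(b,1),np.round(sz,1),round(a,1),P[:,2].mean().round(4))
E
```

```text
top
[265. 160.] 442 mean [0.6207 0.117  0.0823] circ 0.6211 0.1174 0.03 medhsv [ 19. 183. 134.]
[343. 166.] 463 mean [ 0.6053 -0.0729  0.0823] circ 0.6052 -0.0737 0.0303 medhsv [ 67. 144. 108.]
[263. 190.] 472 mean [0.5461 0.1217 0.0824] circ 0.5461 0.1217 0.03 medhsv [ 16.5 181.  135. ]
[344. 198.] 466 mean [ 0.527  -0.0749  0.0823] circ 0.5272 -0.075 0.0302 medhsv [ 67. 142. 107.]
[185. 208.] 435 mean [0.5057 0.3143 0.0785] circ 0.5064 0.3146 0.0294 medhsv [ 67. 162.  97.]
[447. 235.] 445 mean [ 0.4342 -0.3268  0.0783] circ 0.4346 -0.3262 0.03 medhsv [  1. 207. 136.]
[178. 253.] 463 mean [0.3947 0.3282 0.0789] circ 0.3946 0.3278 0.0303 medhsv [ 10. 212. 166.]
green [339. 142.] 70 [680.3 -67.2] [11.3 65.1] 4.5 0.0203
green [345. 224.] 71 [466.9 -80.8] [ 5.9 67. ] 3.8 0.0196
red [268. 135.] 74 [698.7 113.8] [65.2  7.7] 86.7 0.021
red [264. 217.] 84 [487.4 124.1] [68.8  6.7] 87.2 0.0194
red [431. 237.] 30 [ 432.9 -303.4] [45.5 11.3] 3.6 0.0165
scene
[354. 108.] 262 mean [0.397  0.3277 0.0784] circ 0.3954 0.3288 0.0326 medhsv [ 14. 244. 223.]
[386. 127.] 303 mean [0.5085 0.3136 0.0786]
[... 535 characters left out ...]
reen [382. 150.] 77 [517.1 295.9] [53.  22.1] 26.8 0.0184
green [274. 225.] 106 [470.7 -83. ] [ 8.4 60.2] 5.1 0.0187
green [296. 243.] 86 [541.8 -92.9] [52.5 19.2] 33.5 0.0224
green [302. 260.] 100 [ 577.9 -115.3] [67.6  5.2] 3.0 0.0112
green [325. 261.] 81 [619.7 -93. ] [48.7 16.3] 32.0 0.0227
green [356. 268.] 113 [681.4 -66.2] [ 6.8 64.5] 4.0 0.019
red [336. 180.] 95 [490.7 123.4] [60.5  7.7] 89.4 0.0177
red [354. 197.] 95 [557.9 101.9] [53.5 22.5] 23.5 0.0227
red [360. 212.] 101 [592.5  79.5] [ 5.9 68.8] 86.9 0.0108
red [380. 212.] 102 [633.4  98.4] [53.6 19.1] 26.8 0.0221
red [409. 223.] 96 [702.3 114.1] [67.2  6.8] 86.2 0.0187
red [181. 297.] 137 [ 452.8 -338.4] [54.6 20.6] 56.3 0.0207
```

View pics/crop0.png

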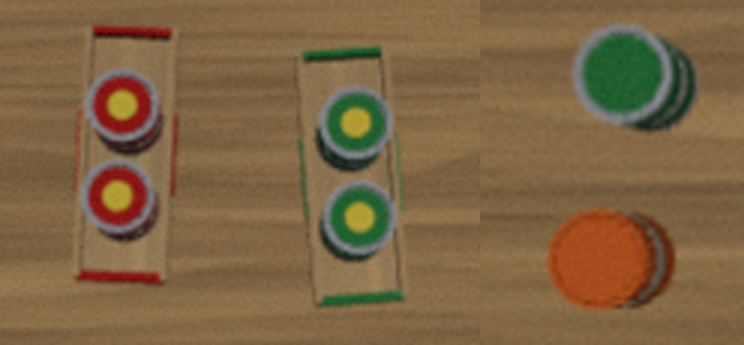

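The crop confirms it: plain green lid (no dot) at top right, the orange decoy below it, and two yellow-dotted green tins in the right-hand tray. The tray centre is about (0.575, -0.074), turned about 3.9°. I'll turn the tool to line up with the tray and travel above the front tin.

>>> {"api": "move_arm", "payload": {
  "rows": "0 0 -9.5 0 0 0 0.087; 0 0 -9.6 0 0 0 0.087; 0 0 0 0.0216 0.0534 0 0.087; 0 0 0 0.0216 0.0534 0 0.087; 0 0 0 0.0216 0.0534 0 0.087; 0 0 0 0.0216 0.0534 0 0.087; 0 0 0 0.0216 0.0534 0 0.087; 0 0 0 0.0216 0.0534 0 0.087",
  "squeeze": 10
}}

```text
t: 1.1
eef_pos: [0.3286, 0.3385, 0.2345]
ee_rot: [3.142, 0.0, 0.068]
force: [1.1, 0.2, 0.6]
width: 0.0871
gripper_force: 0.0
```

>>> {"api": "move_arm", "payload": {
  "rows": "0 0 0 0.0216 0.0534 0 0.087; 0 0 0 0.0216 0.0534 0 0.087; 0 0 0 0.0216 0.0534 0 0.087; 0 0 0 0.0216 0.0534 0 0.087; 0 0 0 0.0216 0.0534 0 0.087; 0 0 0 0.0216 0.0534 0 0.087; 0 0 0 0.0216 0.0534 0 0.087; 0 0 0 0.0216 0.0534 0 0.087"
}}

```text
t: 2.1
eef_pos: [0.5299, -0.0761, 0.2344]
ee_rot: [-3.141, 0.0, 0.068]
force: [1.8, 1.0, -0.2]
width: 0.0872
gripper_force: 0.0
```

>>> {"api": "move_arm", "payload": {
  "rows": "0 0 0 -0.001 -0.0015 0.05 0.087; 0 0 0 0 0 0.05 0.087; 0 0 0 0 0 0.05 0.087; 0 0 0 0 0 0.039 0.087; 0 0 0 0 0 0 0.087; 0 0 0 0 0 0 0.05; 0 0 0 0 0 0 0.05; 0 0 0 0 0 0 0.05",
  "squeeze": 10
}}

```text
t: 3.1
eef_pos: [0.5294, -0.0728, 0.0472]
ee_rot: [3.141, -0.003, 0.068]
force: [-0.6, -4.7, 4.0]
width: 0.0623
gripper_force: 2.3
```

>>> {"api": "move_arm", "payload": {
  "rows": "0 0 0 0 0 0 0.05; 0 0 0 0 0 0 0.05"
}}

```text
t: 3.35
eef_pos: [0.5294, -0.073, 0.0472]
ee_rot: [3.141, -0.002, 0.068]
force: [-1.2, -2.9, 7.9]
width: 0.0597
gripper_force: 10.0
```

>>> {"api": "move_arm", "payload": {
  "rows": "0 0 0 -0.003 0.001 0 0.05; 0 0 0 -0.004 0.001 0 0.05; 0 0 0 -0.004 0 0 0.05; 0 0 0 -0.004 0 0 0.05; 0 0 0 -0.004 0 0 0.05"
}}

```text
t: 3.98
eef_pos: [0.5143, -0.0752, 0.0481]
ee_rot: [-3.141, -0.009, 0.069]
force: [7.0, 0.3, 8.7]
width: 0.0599
gripper_force: 10.0
```

>>> {"api": "move_arm", "payload": {
  "rows": "0 0 0 -0.003 0 0 0.05; 0 0 0 -0.002 0 0 0.05; 0 0 0 -0.002 0 0 0.05"
}}

```text
t: 4.35
eef_pos: [0.5073, -0.0757, 0.0482]
ee_rot: [-3.141, -0.009, 0.069]
force: [6.7, 0.5, 10.0]
width: 0.06
gripper_force: 10.0
```

>>> {"api": "move_arm", "payload": {
  "rows": "0 0 0 -0.002 0 0 0.05; 0 0 0 -0.002 0 0 0.05"
}}

```text
t: 4.6
eef_pos: [0.5029, -0.076, 0.048]
ee_rot: [-3.141, -0.009, 0.069]
force: [5.5, 0.8, 10.2]
width: 0.0593
gripper_force: 10.0
```

>>> {"api": "move_arm", "payload": {
  "rows": "0 0 0 -0.002 0 0 0.05; 0 0 0 -0.001 0 0 0.05"
}}

```text
t: 4.85
eef_pos: [0.4992, -0.0763, 0.0478]
ee_rot: [-3.141, -0.007, 0.069]
force: [4.8, 0.5, 9.4]
width: 0.0599
gripper_force: 10.0
```

>>> {"api": "move_arm", "payload": {
  "rows": "0 0 0 -0.002 0 0 0.05; 0 0 0 0 0 0 0.05"
}}

```text
t: 5.1
eef_pos: [0.4965, -0.0766, 0.0476]
ee_rot: [-3.141, -0.006, 0.069]
force: [3.6, 1.1, 10.7]
width: 0.0598
gripper_force: 10.0
```

```bash
python3 - <<'E'
from h import *
im,d=arm.grab_frame("scene")
cv2.imwrite("pics/s1.png",cv2.resize(im[130:310,230:410],None,fx=3.3,fy=3.3,interpolation=2))
E
```

```text
(no output)
```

View pics/s1.png

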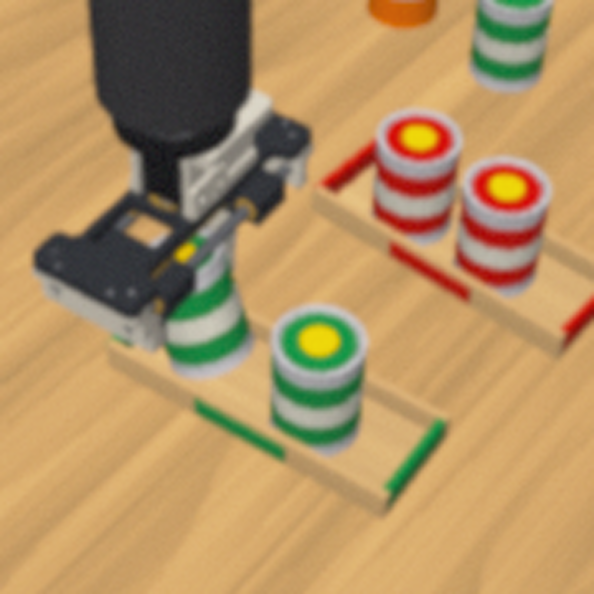

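The crop shows the front tin tilted toward the robot in the pads: its base at crop (205,370) lags behind the pads. I'll move back to level it, then release it and push with closed fingers low down instead.

>>> {"api": "move_arm", "payload": {
  "rows": "0 0 0 0.004 0 -0.001 0.05; 0 0 0 0.004 0 -0.001 0.05; 0 0 0 0.003 0 0 0.05; 0 0 0 0 0 0 0.05",
  "squeeze": 5
}}

```text
t: 5.65
eef_pos: [0.5041, -0.0765, 0.047]
ee_rot: [3.142, 0.001, 0.067]
force: [-0.6, 0.3, -3.0]
width: 0.0598
gripper_force: 5.0
```

```bash
python3 - <<'E'
from h import *
im,d=arm.grab_frame("scene")
cv2.imwrite("pics/s2.png",cv2.resize(im[170:270,240:360],None,fx=4,fy=4,interpolation=2))
E
```

```text
(no output)
```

View pics/s2.png

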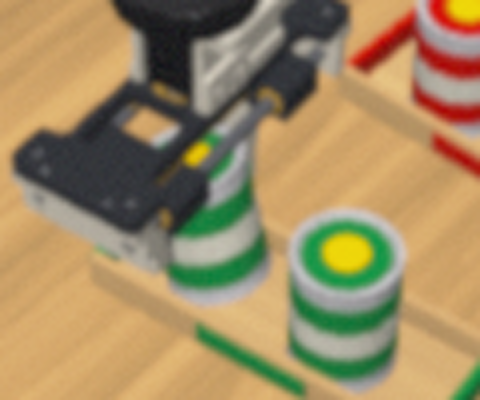

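>>> {"api": "move_arm", "payload": {
  "rows": "0 0 0 0.003 0 0.002 0.05; 0 0 0 0.002 0 0.002 0.05; 0 0 0 0.001 0 0.001 0.05; 0 0 0 0 0 0 0.05",
  "squeeze": 3
}}

```text
t: 6.2
eef_pos: [0.5118, -0.0759, 0.043]
ee_rot: [3.142, -0.002, 0.068]
force: [3.3, 0.2, 2.0]
width: 0.0601
gripper_force: 3.0
```

>>> {"api": "move_arm", "payload": {
  "rows": "0 0 0 0 0 0 0.064; 0 0 0 0 0 0 0.064; 0 0 0 0 0 0 0.075; 0 0 0 0 0 0 0.087; 0 0 0 0 0 0 0.087; 0 0 0 0 0 -0.04 0.087; 0 0 0 0 0 -0.05 0.087; 0 0 0 0 0 -0.03 0.087"
}}

```text
t: 7.2
eef_pos: [0.5113, -0.0759, 0.165]
ee_rot: [-3.142, -0.003, 0.068]
force: [0.7, -0.2, -0.2]
width: 0.087
gripper_force: 0.0
```

```bash
cat >> h.py <<'E'
def tins(n="scene"):
    im,d=arm.grab_frame(n);W=world(n,d);hsv=cv2.cvtColor(im,cv2.COLOR_BGR2HSV)
    top=(W[...,2]>.073)&(W[...,2]<.095)&(W[...,0]>.2)&(W[...,0]<.9)
    nb,l,st,ce=cv2.connectedComponentsWithStats(top.astype(np.uint8))
    for i in range(1,nb):
        if st[i,4]<100: continue
        P=W[l==i];(cx,cy),r=cv2.minEnclosingCircle(P[:,:2].astype(np.float32))
        A=np.c_[P[:,:2],np.ones(len(P))];s=np.linalg.lstsq(A,P[:,2],rcond=None)[0]
        print(n,ce[i].round(),st[i,4],'circ',round(cx,4),round(cy,4),round(r,4),'z',P[:,2].mean().round(4),'slope',s[:2].round(3))
    return im
E
python3 - <<'E'
from h import *
im=tins();tins("top")
cv2.imwrite("pics/s3.png",cv2.resize(im[130:310,230:410],None,fx=3.3,fy=3.3,interpolation=2))
E
```

```text
scene [354. 108.] 263 circ 0.3965 0.3274 0.0336 z 0.0786 slope [-0.     0.012]
scene [386. 127.] 296 circ 0.508 0.3148 0.0319 z 0.0786 slope [0.001 0.008]
scene [357. 172.] 421 circ 0.5496 0.1205 0.0321 z 0.0824 slope [-0.018  0.044]
scene [383. 187.] 458 circ 0.6263 0.1185 0.0327 z 0.0824 slope [-0.019  0.04 ]
scene [295. 215.] 542 circ 0.5251 -0.0749 0.0314 z 0.0823 slope [-0.038  0.045]
scene [327. 234.] 588 circ 0.6093 -0.0725 0.0316 z 0.0826 slope [-0.019  0.036]
scene [175. 270.] 666 circ 0.4364 -0.3258 0.0319 z 0.0774 slope [-0.005 -0.003]
top [265. 158.] 337 circ 0.6225 0.1169 0.0292 z 0.0823 slope [-0.008 -0.001]
top [184. 208.] 395 circ 0.5061 0.3148 0.0291 z 0.0786 slope [-0.007 -0.001]
top [447. 235.] 445 circ 0.4341 -0.3265 0.0298 z 0.0785 slope [0.002 0.005]
top [178. 253.] 462 circ 0.3947 0.3279 0.0301 z 0.0787 slope [ 0.013 -0.001]
```

View pics/s3.png

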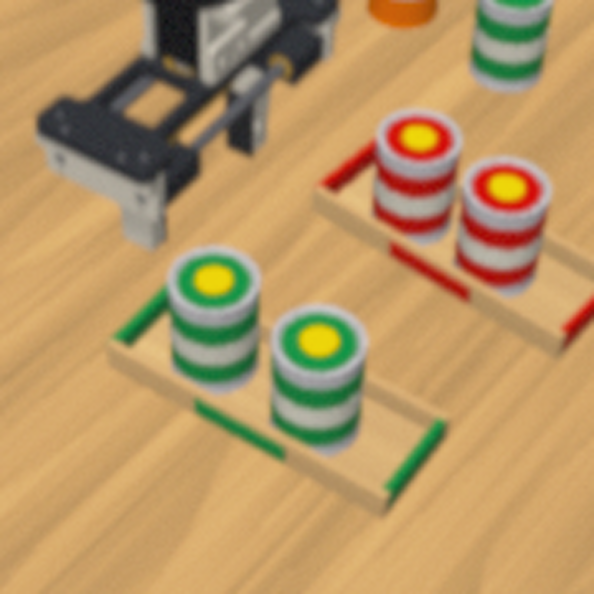

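The tins are upright again; the front one, at crop (214,320), has moved only about 5 mm. I'll push the row from behind the rear tin with closed fingers, tips leading.

>>> {"api": "move_arm", "payload": {
  "rows": "0 0 0 0.05 0.0024 0 0; 0 0 0 0.05 0 0 0; 0 0 0 0.048 0 0 0; 0 0 0 0 0 0.02 0; 0 0 0 0 0 0.02 0; 0 0 0 0 0 0.02 0; 0 0 0 0 0 0.02 0; 0 0 0 0 0 0 0",
  "squeeze": 5
}}

```text
t: 8.3
eef_pos: [0.6567, -0.0685, 0.0801]
ee_rot: [3.141, 0.005, 0.067]
force: [-0.1, -0.5, -0.3]
width: 0.0126
gripper_force: 0.0
```

>>> {"api": "move_arm", "payload": {
  "rows": "0 0 0 0.005 0 0.016 0; 0 0 0 0 0 0.015 0; 0 0 0 0 0 0.015 0; 0 -3 0 0 0 0 0; 0 0 0 0 0 0 0"
}}

```text
t: 8.93
eef_pos: [0.6638, -0.0681, 0.0355]
ee_rot: [3.141, 0.053, 0.067]
force: [0.3, -0.2, -0.3]
width: 0.0004
gripper_force: 0.0
```

>>> {"api": "move_arm", "payload": {
  "rows": "0 0 0 -0.005 0 0.0003 0; 0 0 0 -0.005 0 0.0003 0; 0 0 0 -0.005 0 0.0003 0; 0 0 0 -0.004 0 0.0002 0; 0 0 0 -0.004 0 0.0002 0; 0 0 0 -0.004 0 0.0002 0; 0 0 0 -0.004 0 0.0002 0"
}}

```text
t: 9.8
eef_pos: [0.6327, -0.0701, 0.0368]
ee_rot: [3.142, 0.051, 0.068]
force: [2.8, -0.3, 0.7]
width: 0.0004
gripper_force: 1.4
```

```bash
python3 - <<'E'
from h import *
print(arm.get_state()["force"]);tins()
E
```

```text
[ 2.77258772 -0.26803168  0.73934445]
scene [392. 127.] 132 circ 0.5163 0.3194 0.0299 z 0.0787 slope [0.019 0.004]
scene [384. 188.] 424 circ 0.6257 0.118 0.032 z 0.0824 slope [-0.021  0.041]
scene [295. 215.] 540 circ 0.5241 -0.075 0.0317 z 0.0824 slope [-0.024  0.038]
scene [313. 226.] 153 circ 0.5836 -0.0731 0.0296 z 0.0831 slope [-0.026 -0.029]
scene [175. 270.] 664 circ 0.4362 -0.3259 0.0313 z 0.0774 slope [-0.003  0.003]
```

>>> {"api": "move_arm", "payload": {
  "rows": "0 0 0 -0.004 0 0.0002 0; 0 0 0 -0.004 0 0.0002 0; 0 0 0 -0.004 0 0.0002 0; 0 0 0 -0.004 0 0.0002 0; 0 0 0 -0.003 0 0.0002 0; 0 0 0 -0.003 0 0.0002 0"
}}

```text
t: 10.6
eef_pos: [0.6109, -0.0716, 0.0367]
ee_rot: [3.142, 0.051, 0.068]
force: [6.4, 0.0, 0.4]
width: 0.0004
gripper_force: 2.7
```

>>> {"api": "move_arm", "payload": {
  "rows": "0 0 0 -0.003 0 0.0002 0; 0 0 0 -0.002 0 0.0001 0; 0 0 0 -0.002 0 0.0001 0"
}}

```text
t: 10.98
eef_pos: [0.6039, -0.072, 0.0367]
ee_rot: [3.142, 0.051, 0.068]
force: [5.2, -0.1, 1.3]
width: 0.0002
gripper_force: 2.7
```

Both tins are sliding together now (about 5–6 N). I'll creep to the end board.

>>> {"api": "move_arm", "payload": {
  "rows": "0 0 0 -0.0015 0 0.0001 0; 0 0 0 -0.0015 0 0.0001 0"
}}

```text
t: 11.22
eef_pos: [0.601, -0.0722, 0.0367]
ee_rot: [3.142, 0.051, 0.068]
force: [7.0, -0.1, 1.7]
width: 0.0004
gripper_force: 3.8
```

>>> {"api": "move_arm", "payload": {
  "rows": "0 0 0 -0.0015 0 0.0001 0; 0 0 0 -0.0015 0 0.0001 0"
}}

```text
t: 11.48
eef_pos: [0.6007, -0.0721, 0.0373]
ee_rot: [3.142, 0.046, 0.069]
force: [13.1, -0.0, -1.1]
width: 0.0004
gripper_force: 6.3
```

It stalled at 13 N, so the front tin has reached the end. I'll back off, rise and check.

>>> {"api": "move_arm", "payload": {
  "rows": "0 0 0 0.003 0 0 0; 0 0 0 0.012 0 0 0; 0 3 0 0 0 -0.03 0.03; 0 0 0 0 0 -0.05 0.087; 0 0 0 0 -0.04 -0.06 0.087; 0 0 0 0 -0.06 -0.01 0.087; 0 0 0 0 -0.06 0 0.087; 0 0 0 0 -0.06 0 0.087"
}}

```text
t: 12.48
eef_pos: [0.5982, 0.144, 0.1771]
ee_rot: [3.141, 0.002, 0.067]
force: [1.4, 0.6, -0.1]
width: 0.0552
gripper_force: 0.0
```

```bash
python3 - <<'E'
from h import *
im=tins();t=tins("top")
a=cv2.resize(im[190:290,250:370],None,fx=3.3,fy=3.3,interpolation=2);b=cv2.resize(t[130:235,310:375],(204,330),interpolation=2)
cv2.imwrite("pics/s4.png",np.hstack([a,b]))
E
```

```text
scene [354. 108.] 266 circ 0.3947 0.3271 0.0325 z 0.0786 slope [0.003 0.008]
scene [357. 172.] 425 circ 0.5497 0.1209 0.0322 z 0.0823 slope [-0.02   0.039]
scene [383. 187.] 458 circ 0.6246 0.1191 0.032 z 0.0823 slope [-0.029  0.044]
scene [298. 217.] 1064 circ 0.5321 -0.0726 0.0605 z 0.0825 slope [-0.005  0.037]
scene [174. 270.] 657 circ 0.4366 -0.3263 0.0313 z 0.0774 slope [-0.003 -0.005]
top [344. 196.] 924 circ 0.53 -0.0749 0.058 z 0.0823 slope [ 0.002 -0.007]
top [263. 190.] 473 circ 0.5462 0.1218 0.0301 z 0.0824 slope [0.003 0.002]
top [185. 208.] 434 circ 0.5063 0.3144 0.0298 z 0.0786 slope [-0.015 -0.004]
top [447. 235.] 441 circ 0.4339 -0.3269 0.03 z 0.0784 slope [0.012 0.008]
```

View pics/s4.png

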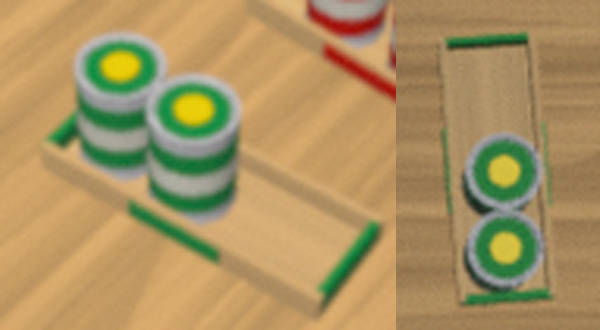

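Left crop: both dotted tins stand upright and touching, at (122,105) and (192,145), with the first against the front end. The top view agrees. Now the new tin.

>>> {"api": "move_arm", "payload": {
  "rows": "0 0 0 -0.0264 -0.0588 0 0.087; 0 0 0 -0.0264 -0.0588 0 0.087; 0 0 0 -0.0264 -0.0588 0 0.087; 0 0 0 0 0 0.02 0.087; 0 0 0 0 0 0 0.087",
  "squeeze": 20
}}

```text
t: 13.2
eef_pos: [0.5096, 0.3073, 0.1554]
ee_rot: [3.138, 0.004, 0.068]
force: [-0.3, 0.1, 0.6]
width: 0.0871
gripper_force: 0.0
```

>>> {"api": "move_arm", "payload": {
  "rows": "0 0 0 -0.0026 -0.007 0.035 0.087; 0 0 0 0 0 0.04 0.087; 0 0 0 0 0 0.04 0.087; 0 0 0 0 0 0 0.087; 0 0 0 0 0 0 0.05; 0 0 0 0 0 0 0.05; 0 0 0 0 0 0 0.05; 0 0 0 0 0 0 0.05"
}}

```text
t: 14.2
eef_pos: [0.5087, 0.3154, 0.0438]
ee_rot: [-3.141, -0.001, 0.068]
force: [-1.2, -1.5, 7.2]
width: 0.0598
gripper_force: 20.0
```

>>> {"api": "move_arm", "payload": {
  "rows": "0 0 0 0 0 0 0.05; 0 0 0 0 0 0 0.05"
}}

```text
t: 14.45
eef_pos: [0.5087, 0.3154, 0.0438]
ee_rot: [-3.141, -0.001, 0.068]
force: [-1.0, -2.1, 6.8]
width: 0.0596
gripper_force: 20.0
```

>>> {"api": "move_arm", "payload": {
  "rows": "0 0 0 0 0 -0.02 0.05; 0 0 0 0 0 -0.05 0.05; 0 0 0 0 0 -0.055 0.05; 0 0 0 0.008 0.035 0 0.05; 0 0 0 0.012 0.05 0 0.05; 0 0 0 0.012 0.05 0 0.05; 0 0 0 0.012 0.05 0 0.05; 0 0 0 0.012 0.05 0 0.05"
}}

```text
t: 15.45
eef_pos: [0.5796, 0.0829, 0.1672]
ee_rot: [-3.141, 0.001, 0.068]
force: [0.9, 1.0, -4.0]
width: 0.0598
gripper_force: 20.0
```

>>> {"api": "move_arm", "payload": {
  "rows": "0 0 0 0.012 0.05 0 0.05; 0 0 0 0.012 0.05 0 0.05; 0 0 0 0.008 0.04 0 0.05; 0 0 0 0.004 0.018 0 0.05; 0 0 0 0 0 0 0.05; 0 0 0 0 0 0 0.05"
}}

```text
t: 16.2
eef_pos: [0.6261, -0.0701, 0.1672]
ee_rot: [-3.141, 0.001, 0.068]
force: [0.5, 0.5, -4.6]
width: 0.06
gripper_force: 20.0
```

>>> {"api": "move_arm", "payload": {
  "rows": "0 0 0 0.002 0 0.035 0.05; 0 0 0 0 0 0.035 0.05; 0 0 0 0 0 0.02 0.05; 0 0 0 0 0 0 0.05"
}}

```text
t: 16.7
eef_pos: [0.6272, -0.0696, 0.0759]
ee_rot: [3.142, 0.004, 0.069]
force: [-0.6, -0.7, -4.2]
width: 0.0595
gripper_force: 20.0
```

```bash
python3 - <<'E'
from h import *
im,_=arm.grab_frame("scene");t,_=arm.grab_frame("top")
a=cv2.resize(im[150:290,250:390],(560,560),interpolation=2);b=cv2.resize(t[110:235,310:370],(230,480),interpolation=2)
c=np.zeros((560,790,3),np.uint8);c[:,:560]=a;c[:480,560:]=b
cv2.imwrite("pics/s5.png",c)
E
```

```text
(no output)
```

View pics/s5.png

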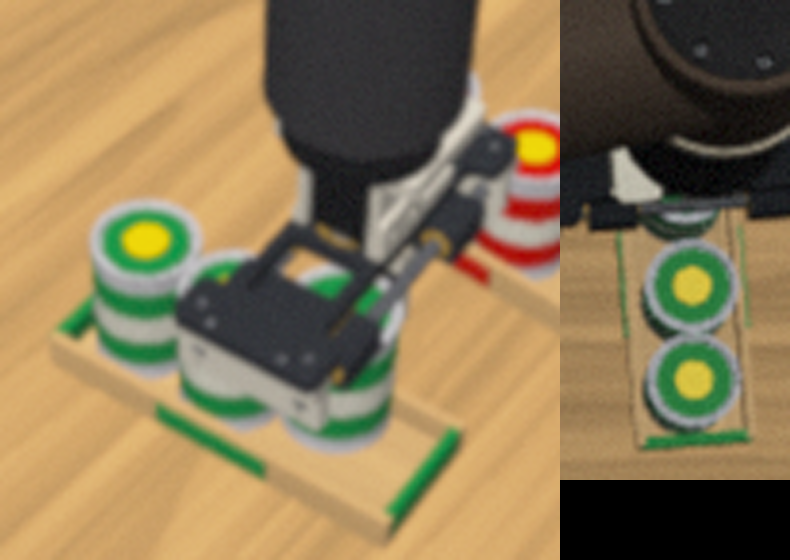

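The new tin hangs upright just behind the second tin, centred between the side walls. I'll lower it gently.

>>> {"api": "move_arm", "payload": {
  "rows": "0 0 0 0 0 0.012 0.05; 0 0 0 0 0 0.008 0.05; 0 0 0 0 0 0.004 0.05; 0 0 0 0 0 0.002 0.05; 0 0 0 0 0 0 0.05"
}}

```text
t: 17.42
eef_pos: [0.6286, -0.0708, 0.0514]
ee_rot: [3.142, 0.0, 0.068]
force: [0.8, -0.1, -4.0]
width: 0.0595
gripper_force: 20.0
```

>>> {"api": "move_arm", "payload": {
  "rows": "0 0 0 0 0 0.0015 0.05; 0 0 0 0 0 0.001 0.05; 0 0 0 0 0 0.001 0.05; 0 0 0 0 0 0 0.05"
}}

```text
t: 17.92
eef_pos: [0.6285, -0.0707, 0.048]
ee_rot: [-3.142, -0.0, 0.068]
force: [1.0, -1.1, -3.9]
width: 0.0594
gripper_force: 20.0
```

>>> {"api": "move_arm", "payload": {
  "rows": "0 0 0 0 0 0.001 0.05; 0 0 0 0 0 0.001 0.05; 0 0 0 0 0 0 0.05"
}}

```text
t: 18.3
eef_pos: [0.6286, -0.0707, 0.0478]
ee_rot: [3.141, -0.001, 0.068]
force: [-6.2, 0.4, 11.1]
width: 0.0595
gripper_force: 20.0
```

>>> {"api": "move_arm", "payload": {
  "rows": "0 0 0 0 0 -0.001 0.05; 0 0 0 0 0 0 0.064; 0 0 0 0 0 0 0.075; 0 0 0 0 0 0 0.087; 0 0 0 0 0 0 0.087; 0 0 0 0 0 -0.03 0.087; 0 0 0 0 0 -0.04 0.087; 0 0 0 0 0 -0.03 0.087",
  "squeeze": 5
}}

```text
t: 19.3
eef_pos: [0.6289, -0.0707, 0.1487]
ee_rot: [3.142, -0.001, 0.068]
force: [0.2, -0.5, -0.5]
width: 0.087
gripper_force: 0.0
```

>>> {"api": "move_arm", "payload": {
  "rows": "0 0 0 0.05 0 0 0; 0 0 0 0 0 0 0; 0 0 0 0 0 0 0; 0 0 0 0 0 0 0; 0 0 0 0 0 0 0; 0 0 0 0 0 0.02 0; 0 0 0 0 0 0.02 0; 0 0 0 0 0 0 0"
}}

```text
t: 20.3
eef_pos: [0.6771, -0.0674, 0.1056]
ee_rot: [3.142, 0.003, 0.067]
force: [1.1, 0.2, 0.3]
width: 0.0126
gripper_force: 0.0
```

```bash
python3 - <<'E'
from h import *
im=tins()
E
```

```text
scene [297. 217.] 1000 circ 0.5318 -0.0771 0.0592 z 0.0826 slope [-0.004  0.035]
scene [174. 270.] 660 circ 0.4356 -0.3266 0.0319 z 0.0774 slope [ 0.003 -0.005]
```

>>> {"api": "move_arm", "payload": {
  "rows": "0 0 0 0.003 0 0.025 0; 0 0 0 0 0 0.025 0; 0 0 0 0 0 0.0185 0; 0 -3 0 0 0 0 0; 0 0 0 0 0 0 0"
}}

```text
t: 20.98
eef_pos: [0.6826, -0.0671, 0.0387]
ee_rot: [3.141, 0.051, 0.068]
force: [-0.2, 0.2, 0.6]
width: 0.0005
gripper_force: 0.0
```

>>> {"api": "move_arm", "payload": {
  "rows": "0 0 0 -0.005 0 0.0003 0; 0 0 0 -0.004 0 0.0002 0; 0 0 0 -0.003 0 0.0002 0; 0 0 0 -0.002 0 0.0001 0"
}}

```text
t: 21.48
eef_pos: [0.6672, -0.0681, 0.0388]
ee_rot: [-3.142, 0.052, 0.068]
force: [0.5, -0.8, -0.3]
width: 0.0004
gripper_force: 0.0
```

>>> {"api": "move_arm", "payload": {
  "rows": "0 0 0 -0.002 0 0.0001 0; 0 0 0 -0.0015 0 0.0001 0"
}}

```text
t: 21.72
eef_pos: [0.6647, -0.0682, 0.0388]
ee_rot: [3.142, 0.051, 0.068]
force: [2.8, 0.9, 0.7]
width: 0.0005
gripper_force: 1.4
```

>>> {"api": "move_arm", "payload": {
  "rows": "0 0 0 -0.0015 0 0.0001 0; 0 0 0 -0.0015 0 0.0001 0"
}}

```text
t: 21.98
eef_pos: [0.6615, -0.0685, 0.0387]
ee_rot: [3.142, 0.051, 0.068]
force: [4.0, 0.1, 1.8]
width: 0.0006
gripper_force: 1.8
```

>>> {"api": "move_arm", "payload": {
  "rows": "0 0 0 -0.0015 0 0.0001 0; 0 0 0 -0.001 0 0 0"
}}

```text
t: 22.22
eef_pos: [0.6608, -0.0683, 0.0389]
ee_rot: [-3.142, 0.048, 0.068]
force: [10.5, 1.0, -3.0]
width: 0.0004
gripper_force: 4.9
```

>>> {"api": "move_arm", "payload": {
  "rows": "0 0 0 -0.001 0 0 0; 0 0 0 0 0 0 0"
}}

```text
t: 22.48
eef_pos: [0.6607, -0.0682, 0.0391]
ee_rot: [-3.141, 0.046, 0.068]
force: [11.8, 1.0, -3.6]
width: 0.0005
gripper_force: 5.4
```

It stalled at 0.6607, matching the predicted 0.6605, so all three tins are in contact. I'll retreat and verify.

>>> {"api": "move_arm", "payload": {
  "rows": "0 0 0 0.003 0 0 0; 0 0 0 0.012 0 0 0; 0 3 0 0 0 -0.03 0; 0 0 0 0 0 -0.05 0; 0 0 0 0 -0.04 -0.06 0; 0 0 0 0 -0.06 -0.03 0; 0 0 0 0 -0.06 0 0; 0 0 0 0 -0.06 0 0"
}}

```text
t: 23.48
eef_pos: [0.6589, 0.1438, 0.1977]
ee_rot: [3.141, 0.001, 0.067]
force: [1.4, -0.2, -0.6]
width: 0.0005
gripper_force: 0.0
```

>>> {"api": "move_arm", "payload": {
  "rows": "0 0 0 0 -0.06 0 0; 0 0 0 0 -0.06 0 0; 0 0 0 0 0 0 0"
}}

```text
t: 23.85
eef_pos: [0.6504, 0.266, 0.1961]
ee_rot: [3.14, 0.003, 0.072]
force: [-0.3, -0.9, -0.1]
width: 0.0005
gripper_force: 0.0
```

```bash
python3 - <<'E'
from h import *
im=tins();t=tins("top")
a=cv2.resize(im[150:290,250:420],(600,494),interpolation=2);b=cv2.resize(t[130:235,310:375],(200,323),interpolation=2)
c=np.zeros((494,800,3),np.uint8);c[:,:600]=a;c[:323,600:]=b
cv2.imwrite("pics/s6.png",c)
E
```

```text
scene [354. 108.] 266 circ 0.3992 0.3307 0.0347 z 0.0786 slope [-0.013  0.011]
scene [357. 172.] 423 circ 0.5499 0.1204 0.0326 z 0.0824 slope [-0.028  0.051]
scene [383. 187.] 463 circ 0.6246 0.1177 0.0319 z 0.0823 slope [-0.021  0.054]
scene [310. 224.] 1669 circ 0.5618 -0.0699 0.09 z 0.0824 slope [-0.005  0.043]
scene [175. 270.] 663 circ 0.4367 -0.3256 0.032 z 0.0774 slope [-0.005  0.004]
top [265. 160.] 446 circ 0.6217 0.1172 0.0305 z 0.0823 slope [0.012 0.005]
top [343. 184.] 1390 circ 0.5597 -0.0704 0.0882 z 0.0822 slope [-0.     0.005]
top [263. 190.] 472 circ 0.5463 0.1217 0.0302 z 0.0823 slope [ 0.002 -0.015]
top [447. 235.] 440 circ 0.4339 -0.3268 0.0297 z 0.0784 slope [-0.001  0.019]
top [178. 253.] 463 circ 0.3944 0.3279 0.0304 z 0.0789 slope [-0.002 -0.013]
```

View pics/s6.png

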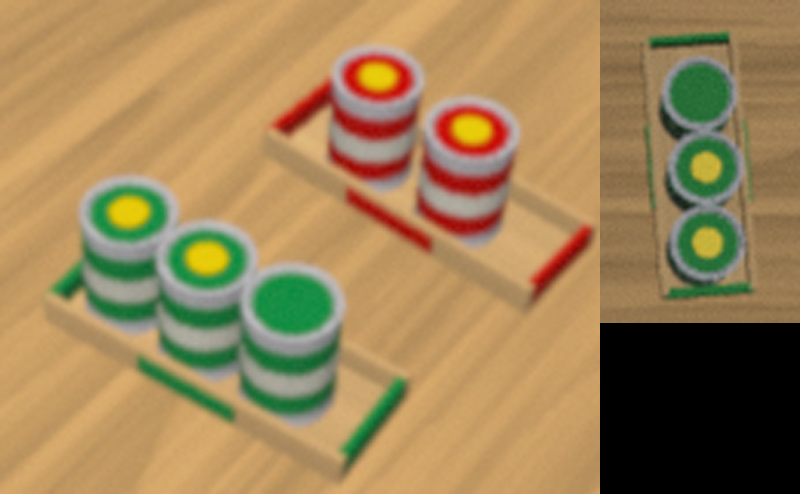

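The three green tins stand upright in contact at crop (128,250), (205,300) and (290,345), with the dotted pair in front against the end. The red tins have not moved.

```bash
python3 -c "
from station import arm
print(arm.job_done())"
```

```text
the job is handed in; nothing more can be done
None
```

The green row is restocked and handed in at about 24 s: both dotted tins are against the front end, the new tin is set down against the second, all three are upright and the red tins are unmoved; on the first try the front tin tilted in the gripper, so I levelled it and pushed the row forward instead.

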